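# Find the free hatch panel and push it open

## Task

Four identical hatch panels lie flush in the top of the plywood case; press gently near the end of one after another to find the one that rocks on its centre pivot, then push that end down until the panel is wide open, at or close to its stop, and leave it standing open. Only press and push with the fingertips, without gripping or lifting anything; do not force the panels that will not give, and leave the tape roll, stapler, bottle and screwdriver where they are.

Things in the scene. Friction and masses are not known exactly. Their poses are not given: they have to be found in the camera images.
- case: Plywood case screwed to the bench, 100 mm high to its flat deck. Origin on the bench under the middle of the panel row; x away from the robot (yaw within 0.35 rad), y along the row. Spans x -100 to 160, y -210 to 210 mm. Four panels in the deck at x = 0, y = 147, 49, -49, -147 mm, in openings 154 (x) by 84 mm (y); over 70 mm of room below. Three are propped from below, a different three each time.
- panel1_top (a point): Middle of the top face of panel 1 (case x = 0, y = 147 mm), flush with the deck, 100 mm above the bench. Plain plywood panel, 150 mm long (case x), 80 mm wide (case y), 12 mm thick; all four look the same.
- panel1 (a joint): Tilt of panel 1 on its centre pivot (along case y, 6 mm below the top face). 0 flush; positive: far (+x) end down, near end up; negative: near end down. Propped: either end gives only about 1 mm. Free: tilts either way to a stop at 0.70 rad; about 2.5 N at 50 mm from the pivot turns it and it stays where it is left.
- panel2_top (a point): Middle of the top face of panel 2 (case x = 0, y = 49 mm), flush with the deck, 100 mm above the bench. Plain plywood panel, 150 mm long (case x), 80 mm wide (case y), 12 mm thick; all four look the same.
- panel2 (a joint): Tilt of panel 2 on its centre pivot (along case y, 6 mm below the top face). 0 flush; positive: far (+x) end down, near end up; negative: near end down. Propped: either end gives only about 1 mm. Free: tilts either way to a stop at 0.70 rad; about 2.5 N at 50 mm from the pivot turns it and it stays where it is left.
- panel3_top (a point): Middle of the top face of panel 3 (case x = 0, y = -49 mm), flush with the deck, 100 mm above the bench. Plain plywood panel, 150 mm long (case x), 80 mm wide (case y), 12 mm thick; all four look the same.
- panel3 (a joint): Tilt of panel 3 on its centre pivot (along case y, 6 mm below the top face). 0 flush; positive: far (+x) end down, near end up; negative: near end down. Propped: either end gives only about 1 mm. Free: tilts either way to a stop at 0.70 rad; about 2.5 N at 50 mm from the pivot turns it and it stays where it is left.
- panel4_top (a point): Middle of the top face of panel 4 (case x = 0, y = -147 mm), flush with the deck, 100 mm above the bench. Plain plywood panel, 150 mm long (case x), 80 mm wide (case y), 12 mm thick; all four look the same.
- panel4 (a joint): Tilt of panel 4 on its centre pivot (along case y, 6 mm below the top face). 0 flush; positive: far (+x) end down, near end up; negative: near end down. Propped: either end gives only about 1 mm. Free: tilts either way to a stop at 0.70 rad; about 2.5 N at 50 mm from the pivot turns it and it stays where it is left.
- tape: Bystander: grey tape roll, ring of 60 mm outer diameter, 20 mm high, lying on the deck's wide far border. Origin: centre of its underside.
- stapler: Bystander: dark electric stapler, 150 x 55 mm, 80 mm high, on the bench left (+y) of the case. Origin: centre of its underside.
- bottle: Bystander: small clear bottle, 44 mm diameter, 110 mm high, on the bench right (-y) of the case. Origin: centre of its underside.
- screwdriver: Bystander: screwdriver 180 mm long lying on the bench between robot and case, roughly parallel to the row. Origin: underside, mid-length.

How it is judged:
By the outcome, as a careful person would: the job done as asked, in the order asked, and still so for the second after the job is handed in, with the robot touching nothing.
It also fails if it takes over 48 s, if anything falls off the work surface, if the arm or the gripper's body presses on something with over 40 N, if the wrist force passes 120 N, or if a joint passes its speed limit or range.

## Robot

A 6-joint arm with a two-finger parallel gripper is mounted at the origin on the work surface. World frame = base frame: x ahead of the robot, y to its left, z up, the work surface at z = 0. Lengths are in mm, angles in rad, forces in N, time in s.
With the tool pointing down it reaches from about 350 to 875 mm from the base axis. Payload 4.2 kg.
Tool frame: the origin (TCP) lies at the very end of the fingers, on their centre line; the grasp point (between the pads) lies 19 mm behind it; z points along the fingers, y is the line along which they close (so a half turn about z gives the same grasp; the last joint's range is limited). The gripper opens to 85 mm and grips with 20 to 120 N. Pads are 22 mm wide; open, the fingers measure 114 mm over their backs; the gripper's body (76 mm by 85 mm) begins 54 mm behind the grasp point. The pads swing forward as they close: fully open they stand 13 mm farther back than shut.
Start: joints at [-1.068, 0.385, 0.008, 0, -1.194, -0.259], TCP at [150.887, -606.492, 231.312] pointing down, gripper open.
Joint ranges: [-3.14, 3.14], [-1.21, 2.06], [-1.07, 1.41], [-3.16, 2.05], [-2.99, -0.16], [-3.1, 3.1]. Speed limits (rad/s): [2.79, 2.79, 3.14, 3.14, 3.14, 3.14].

## Interface

Orientations are given as a unit quaternion [x, y, z, w].
In Python, from plant import env gives the robot as it stands. The module is installed in compiled form; this text tells all that it offers.
- The arm moves only by the tool step_arm, never from a script. Its argument "plan" is a list that holds one entry, the list of rows, each a list of 7 numbers: the shift along the tool's x, y, z each as a share of 500 mm, from -1 to 1, then the turn, a rotation vector about the tool's x, y, z each as a share of 120 degrees, from -1 to 1, then the opening, from 0 (shut) to 1 (fully open). In form: [[[x, y, z, rx, ry, rz, grip], ...]]. A call has 1 to 5 rows; each row shifts and turns the commanded pose from where the row before left it, along the tool's axes as they then stand; what a row does not reach is not made up. A row lasts 1/10 s, in which the tool goes at most 50 mm and 8.59 degrees, less where a joint would pass 70% of its speed; a pose out of reach is approached as far as the arm can. A call with a number of a shift or a turn outside -1 to 1 is refused whole. A call with a gripper value outside its range is refused whole. The fingers move at their own pace and stop on an object; "grip_force" is the grip in N (left out, the last holds). Time passes only in rows, so rows that do not move let the fingers close. It gives the time, the measured TCP pose, the force, the opening and the grip force at its end, in the units of the state.
- env.sense(): the state, without advancing time (a new reading comes with each control period).
- env.get_image(name): name is "scene" or "top" or "wrist"; returns the picture (480x640x3 uint8, red, green, blue); there is no depth.
- env.camera_params(name): a dict with "intrinsics" (3x3 intrinsics, pixels), "R" (3x3) and "t" (3): a world point X has camera coordinates R X + t. Camera axes: x right, y down, z forward; pixel columns grow to the right and rows downward; lengths in mm; the calibration is good to about 2 mm. A picture is of the moment at which its call begins: read the wrist's pose just before it. camera_params takes no time and is no camera call; for the wrist camera it gives the pose at the moment of the call.
- env.finish_job(): hands the job in; it is judged then, once.
Trained networks look in the newest picture that a camera, given by its name, has taken for a name from the list of things; names that differ only in an ending like _2 or _b are one class to them, and where a whole thing is asked for, a point or a joint stands for the part that bears it (a point fixed in the world has none). Each returns a list of dicts, best first, with "conf" (0 to 1); they miss things now and then, are a little off and sometimes report something else, mostly with a low value. They report only what shows in the picture. A call takes as long as a camera call.
- env.masks_of(camera, query): "region" (480x640 bool, what is visible of it) and "extent" ([left, top, right, bottom] in pixels, round what is visible of it).
- env.place_of(camera, query): "pixel" ([column, row] in pixels: a listed point, or the origin of a listed thing).
The state is a dict: "time_s": time; "joint_pos": joint angles; "joint_velocities": joint speeds; "tau": joint torques, N m; "tool_pos": TCP position; "eef_rot": TCP orientation; "ft_force": force on the tool from outside, world axes, zero at the start; "ft_torque": the same for the moment, N m; "grip_width": finger opening in mm; "gripper_force": force on a finger pad.
Only numpy, scipy, OpenCV 4.12 (cv2) and the standard library are available. Lean on these libraries where they do the work, as an engineer would, in place of code of your own. Each camera call takes 0.05 s, during which the arm holds its last target. There are 200 camera calls.

## Working session

There is one attempt and no reset: what is moved stays moved. The work goes in short steps, Python scripts to look and compute and a tool call to move; the robot and the scene stay as the last step left them, time stands still between calls to the robot, and variables do not carry over. Pictures are saved under pics/ and viewed, at most 10 in all, crops included, and the job is handed in when it is done.

Besides the shell and the picture viewer there is one more tool, called after "Emit:" by a JSON object that holds its "op" and its "data". step_arm: Moves the arm, as the interface text tells. Shift numbers are shares of 500 mm and turn numbers shares of 120 degrees, none past 1 either way. Its arguments: {"type":"object","properties":{"plan":{"type":"array"},"grip_force":{"type":"number"}},"required":["plan"]}

```bash
mkdir -p pics
cat > h.py <<'E'
import numpy as np, cv2
from plant import env
from scipy.spatial.transform import Rotation as Rn
def ray(cam,px,z):
    c=env.camera_params(cam);K=np.array(c["intrinsics"]);R=np.array(c["R"]);t=np.array(c["t"])
    d=R.T@np.linalg.solve(K,[px[0],px[1],1.]);o=-R.T@t
    return o+d*(z-o[2])/d[2]
def save(cam,n):
    im=env.get_image(cam);cv2.imwrite(f"pics/{n}.png",im[:,:,::-1]);return im
E
python3 - <<'E'
from h import *
s=env.sense();print(s["time_s"],s["tool_pos"],s["eef_rot"],s["grip_width"],s["ft_force"])
save("top","t0")
for n in ["panel1_top","panel2_top","panel3_top","panel4_top","case"]:
    for r in env.place_of("top",n)[:4]: print(n,r["conf"],r["pixel"],ray("top",r["pixel"],0 if n=="case" else 100).round(1))
print(env.sense()["time_s"])
E
```

```text
0.0 [ 150.76686977 -605.93907334  230.20369184] [-1.21528110e-01  9.92587380e-01  1.08532120e-03 -1.85323565e-04] 85.20801685234174 [ 0.14594648  0.01788958 -0.70435802]
panel1_top 0.72 [262.3, 280.9] [475.8 164.  100. ]
panel3_top 0.66 [339.3, 251.4] [547.3 -13.9 100. ]
panel3_top 0.47 [422.9, 235.3] [ 588.8 -211.3  100. ]
panel4_top 0.95 [377.2, 238.3] [ 579.7 -102.8  100. ]
0.3
```

View pics/t0.png

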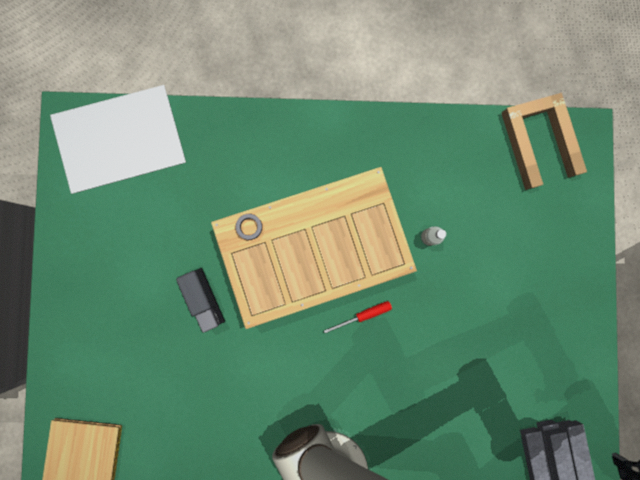

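The panels run 1 to 4 from left to right, at pixels of about (258,279), (299,265), (339,252) and (378,239). The tape lies on the far border near (249,227), so I'll press the near ends.

```bash
cat >> h.py <<'E'
def local(p):
    s=env.sense();R=Rn.from_quat(s["eef_rot"]).as_matrix()
    return R.T@(np.array(p)-s["tool_pos"])/500
E
python3 - <<'E'
from h import *
from numpy import array as A
C=[ray("top",p,100)[:2] for p in [(213,222),(381,168),(415,271),(245,328)]]
P=[ray("top",p,100)[:2] for p in [(258.5,279),(299,265.5),(339,252),(378,238.5)]]
ey=P[0]-P[3];print(np.linalg.norm(ey),'exp 294');yaw=np.arctan2(-ey[0],ey[1])
ey2=C[0]-C[1];print("yaw",yaw,np.arctan2(-ey2[0],ey2[1]),np.linalg.norm(ey2))
ex=A([np.cos(yaw),np.sin(yaw)]);ey=A([-ex[1],ex[0]])
o=np.mean(P,0);oc=np.mean(C,0)-30*ex;print(o,oc)
o=(o+oc)/2;np.save("case.npy",[*o,yaw])
for i,y in enumerate([147,49,-49,-147]):
    p=o+ey*y-55*ex;print(i+1,p.round(1),local([*p,150]).round(3),np.hypot(*p).round())
s=env.sense();print(Rn.from_quat(s["eef_rot"]).as_matrix().round(3))
E
```

```text
294.74589270171856 exp 294
yaw 0.34316151098069547 0.33518646000901015 414.72837375285735
[529.50285537  33.63011943] [529.02149985  34.70741326]
1 [428.  154.1] [-0.905  1.342  0.163] 455.0
2 [461.   61.8] [-0.924  1.147  0.163] 465.0
3 [494.  -30.5] [-0.944  0.952  0.163] 495.0
4 [ 526.9 -122.8] [-0.963  0.757  0.162] 541.0
[[-0.97  -0.241 -0.   ]
 [-0.241  0.97   0.001]
 [ 0.     0.001 -1.   ]]
```

Emit:
{"op": "step_arm", "data": {"plan": [[[-0.075, 0.06, 0, 0, 0, 0, 0], [-0.075, 0.06, 0, 0, 0, 0, 0], [-0.075, 0.06, 0, 0, 0, 0, 0], [-0.075, 0.06, 0, 0, 0, 0, 0], [-0.075, 0.06, 0, 0, 0, 0, 0]]]}}

```text
time_s: 0.8
tool_pos: [297.4, -414.1, 231.4]
eef_rot: [-0.121, 0.993, -0.0, 0.0]
ft_force: [1.5, -0.1, 1.4]
grip_width: 12.3
gripper_force: 0.0
```

Emit:
{"op": "step_arm", "data": {"plan": [[[-0.075, 0.06, 0, 0, 0, 0, 0], [-0.075, 0.06, 0, 0, 0, 0, 0], [-0.075, 0.06, 0, 0, 0, 0, 0], [-0.075, 0.06, 0, 0, 0, 0, 0], [-0.075, 0.06, 0, 0, 0, -0.045, 0]]]}}

```text
time_s: 1.3
tool_pos: [443.2, -223.0, 231.7]
eef_rot: [-0.169, 0.986, -0.0, 0.0]
ft_force: [0.8, -1.4, -1.1]
grip_width: 0.0
gripper_force: 0.0
```

```bash
cat > w.py <<'E'
from h import *
import sys
x,y,yaw=np.load("case.npy");ex=np.array([np.cos(yaw),np.sin(yaw)]);ey=np.array([-ex[1],ex[0]])
s=env.sense();print(s["time_s"],s["tool_pos"].round(1),s["ft_force"].round(2),s["grip_width"])
d=s["tool_pos"][:2]-[x,y];print("case xy",(d@ex).round(1),(d@ey).round(1))
for i,v in enumerate([147,49,-49,-147]): print(i+1,local([*([x,y]+ey*v-55*ex),115]).round(3))
E
python3 w.py
```

```text
1.3 [ 443.2 -223.   231.7] [ 0.82 -1.42 -1.09] 0.020268680000204056
case xy -167.5 -213.3
1 [-0.223  0.721  0.233]
2 [-0.224  0.525  0.233]
3 [-0.224  0.329  0.233]
4 [-0.225  0.133  0.233]
```

Emit:
{"op": "step_arm", "data": {"plan": [[[-0.075, 0.045, 0.03, 0, 0, 0, 0], [-0.075, 0.045, 0.04, 0, 0, 0, 0], [-0.075, 0.043, 0.04, 0, 0, 0, 0], [0, 0, 0.09, 0, 0, 0, 0], [0, 0, 0.03, 0, 0, 0, 0]]]}}

```text
time_s: 1.8
tool_pos: [524.5, -123.2, 112.1]
eef_rot: [-0.169, 0.986, 0.001, -0.003]
ft_force: [-0.6, 0.6, -0.0]
grip_width: -0.5
gripper_force: 0.0
```

Emit:
{"op": "step_arm", "data": {"plan": [[[0, 0, 0, 0, 0, 0, 0], [0, 0, 0, 0, 0, 0, 0]]]}}

```text
time_s: 2.0
tool_pos: [527.1, -125.0, 116.9]
eef_rot: [-0.168, 0.986, -0.0, 0.0]
ft_force: [0.6, 0.5, 0.7]
grip_width: 0.2
gripper_force: 0.0
```

```bash
python3 w.py; python3 -c "
from h import *
save('wrist','w0')"
```

```text
2.0 [ 527.1 -125.   116.9] [0.58 0.54 0.69] 0.1727262222788487
case xy -55.6 -149.1
1 [0.002 0.592 0.003]
2 [0.001 0.396 0.004]
3 [-0.     0.2    0.004]
4 [-0.001  0.004  0.004]
```

View pics/w0.png

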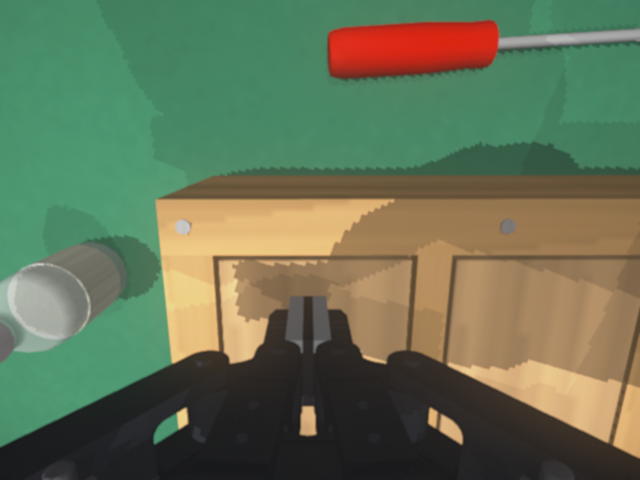

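The wrist view shows the fingertips at about (308,300), centred on panel 4 (columns 215 to 415) and close to its near edge at row 257. Now I'll press gently.

Emit:
{"op": "step_arm", "data": {"plan": [[[0, 0, 0.02, 0, 0, 0, 0], [0, 0, 0.01, 0, 0, 0, 0], [0, 0, 0, 0, 0, 0, 0], [0, 0, 0, 0, 0, 0, 0]]]}}

```text
time_s: 2.45
tool_pos: [526.5, -124.9, 101.4]
eef_rot: [-0.168, 0.986, -0.0, 0.0]
ft_force: [-0.4, 0.4, -0.7]
grip_width: 0.3
gripper_force: 0.0
```

Emit:
{"op": "step_arm", "data": {"plan": [[[0, 0, 0.004, 0, 0, 0, 0], [0, 0, 0, 0, 0, 0, 0], [0, 0, 0, 0, 0, 0, 0]]]}}

```text
time_s: 2.75
tool_pos: [526.9, -124.9, 99.9]
eef_rot: [-0.168, 0.986, -0.0, 0.001]
ft_force: [-0.7, 0.3, 2.5]
grip_width: 0.2
gripper_force: 1.6
```

Emit:
{"op": "step_arm", "data": {"plan": [[[0, 0, 0.004, 0, 0, 0, 0], [0, 0, 0, 0, 0, 0, 0], [0, 0, 0, 0, 0, 0, 0]]]}}

```text
time_s: 3.05
tool_pos: [526.9, -124.9, 99.8]
eef_rot: [-0.169, 0.986, -0.001, 0.001]
ft_force: [-4.2, 1.9, 14.0]
grip_width: 0.3
gripper_force: 7.0
```

Panel 4 is stiff: 14 N with no movement. Next is panel 3.

Emit:
{"op": "step_arm", "data": {"plan": [[[0, 0, -0.038, 0, 0, 0, 0], [0, 0.098, 0, 0, 0, 0, 0], [0, 0.098, 0, 0, 0, 0, 0], [0, 0, 0, 0, 0, 0, 0], [0, 0, 0.02, 0, 0, 0, 0]]]}}

```text
time_s: 3.55
tool_pos: [494.9, -31.1, 107.2]
eef_rot: [-0.17, 0.986, 0.0, 0.002]
ft_force: [-0.3, 0.9, -0.4]
grip_width: -0.0
gripper_force: 0.0
```

Emit:
{"op": "step_arm", "data": {"plan": [[[0, 0, 0.01, 0, 0, 0, 0], [0, 0, 0.004, 0, 0, 0, 0], [0, 0, 0, 0, 0, 0, 0], [0, 0, 0, 0, 0, 0, 0]]]}}

```text
time_s: 3.95
tool_pos: [494.1, -33.1, 99.0]
eef_rot: [-0.168, 0.986, -0.0, -0.0]
ft_force: [0.1, -0.2, 0.2]
grip_width: -0.1
gripper_force: 0.0
```

Emit:
{"op": "step_arm", "data": {"plan": [[[0, 0, 0.003, 0, 0, 0, 0], [0, 0, 0, 0, 0, 0, 0], [0, 0, 0, 0, 0, 0, 0]]]}}

```text
time_s: 4.25
tool_pos: [494.0, -32.5, 97.8]
eef_rot: [-0.168, 0.986, 0.0, 0.0]
ft_force: [0.3, -0.4, 0.9]
grip_width: 0.0
gripper_force: 0.1
```

Emit:
{"op": "step_arm", "data": {"plan": [[[0, 0, 0.004, 0, 0, 0, 0], [0, 0, 0, 0, 0, 0, 0], [0, 0, 0, 0, 0, 0, 0]]]}}

```text
time_s: 4.55
tool_pos: [493.9, -32.4, 95.8]
eef_rot: [-0.168, 0.986, -0.0, -0.0]
ft_force: [-0.3, -0.9, 0.3]
grip_width: -0.7
gripper_force: 0.7
```

Emit:
{"op": "step_arm", "data": {"plan": [[[0, 0, 0.006, 0, 0, 0, 0], [0, 0, 0.006, 0, 0, 0, 0], [0, 0, 0.006, 0, 0, 0, 0]]]}}

```text
time_s: 4.85
tool_pos: [494.3, -32.3, 86.7]
eef_rot: [-0.168, 0.986, -0.0, 0.0]
ft_force: [0.5, 0.0, 2.2]
grip_width: 0.1
gripper_force: 1.4
```

```bash
python3 -c "
from h import *
save('wrist','w1')
im=save('scene','s1')"; python3 w.py
```

```text
4.95 [494.2 -32.2  86.4] [ 1.13 -0.37 -0.48] -0.235588026376284
case xy -55.3 -50.7
1 [ 0.001  0.395 -0.057]
2 [ 0.     0.199 -0.057]
3 [-0.001  0.003 -0.057]
4 [-0.002 -0.193 -0.057]
```

View pics/w1.png

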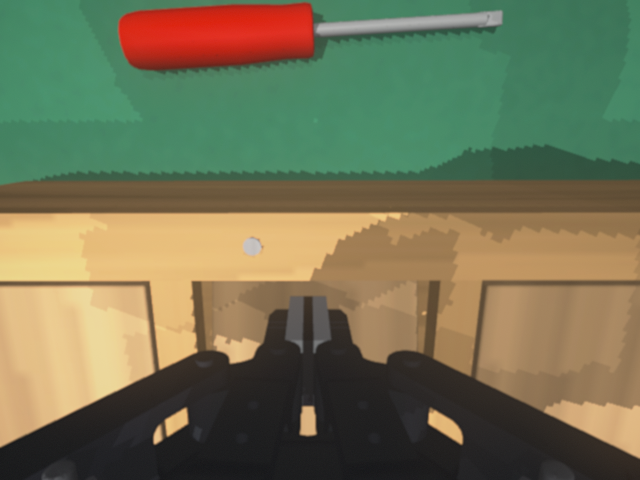

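View pics/s1.png

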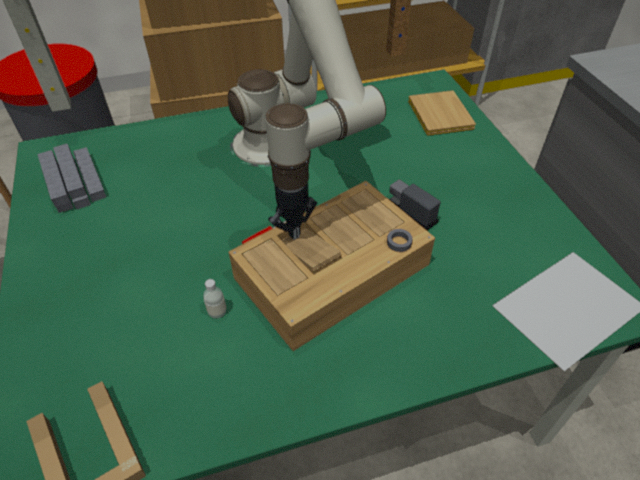

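Panel 3 rocks: its far end shows raised around (320,258) in the scene view. I'll keep pushing until it meets the stop.

Emit:
{"op": "step_arm", "data": {"plan": [[[0, 0, 0.01, 0, 0, 0, 0], [0, 0, 0.01, 0, 0, 0, 0], [0, 0, 0.008, 0, 0, 0, 0], [0, 0, 0, 0, 0, 0, 0]]]}}

```text
time_s: 5.35
tool_pos: [493.0, -32.4, 71.7]
eef_rot: [-0.168, 0.986, 0.0, -0.001]
ft_force: [-0.0, -0.4, -0.0]
grip_width: 0.1
gripper_force: 0.0
```

Emit:
{"op": "step_arm", "data": {"plan": [[[0, 0, 0.008, 0, 0, 0, 0], [0, 0, 0, 0, 0, 0, 0], [0, 0, 0, 0, 0, 0, 0]]]}}

```text
time_s: 5.65
tool_pos: [493.3, -32.5, 68.3]
eef_rot: [-0.168, 0.986, 0.0, -0.001]
ft_force: [-0.7, 0.3, -0.6]
grip_width: -0.1
gripper_force: 0.0
```

Emit:
{"op": "step_arm", "data": {"plan": [[[0, 0, 0.006, 0, 0, 0, 0], [0, 0, 0, 0, 0, 0, 0], [0, 0, 0, 0, 0, 0, 0]]]}}

```text
time_s: 5.95
tool_pos: [493.6, -32.4, 65.6]
eef_rot: [-0.168, 0.986, 0.0, -0.0]
ft_force: [-0.8, -0.5, -0.1]
grip_width: -0.1
gripper_force: 0.0
```

Emit:
{"op": "step_arm", "data": {"plan": [[[0, 0, 0.006, 0, 0, 0, 0], [0, 0, 0, 0, 0, 0, 0], [0, 0, 0, 0, 0, 0, 0]]]}}

```text
time_s: 6.25
tool_pos: [493.6, -32.4, 62.5]
eef_rot: [-0.168, 0.986, 0.0, -0.0]
ft_force: [0.4, -0.1, -0.7]
grip_width: -0.2
gripper_force: 0.0
```

Emit:
{"op": "step_arm", "data": {"plan": [[[0, 0, 0.004, 0, 0, 0, 0], [0, 0, 0, 0, 0, 0, 0], [0, 0, 0, 0, 0, 0, 0]]]}}

```text
time_s: 6.55
tool_pos: [493.7, -32.4, 60.6]
eef_rot: [-0.168, 0.986, 0.0, -0.0]
ft_force: [-0.1, 0.9, -0.0]
grip_width: -0.0
gripper_force: 0.0
```

Emit:
{"op": "step_arm", "data": {"plan": [[[0, 0, 0.004, 0, 0, 0, 0], [0, 0, 0, 0, 0, 0, 0], [0, 0, 0, 0, 0, 0, 0]]]}}

```text
time_s: 6.85
tool_pos: [494.0, -32.4, 60.1]
eef_rot: [-0.169, 0.986, -0.0, 0.0]
ft_force: [-3.5, 0.1, 10.6]
grip_width: -0.1
gripper_force: 5.2
```

Emit:
{"op": "step_arm", "data": {"plan": [[[0, 0, 0.004, 0, 0, 0, 0], [0, 0, 0, 0, 0, 0, 0], [0, 0, 0, 0, 0, 0, 0]]]}}

```text
time_s: 7.15
tool_pos: [494.1, -32.4, 59.8]
eef_rot: [-0.169, 0.986, -0.0, 0.0]
ft_force: [-7.7, 1.2, 23.9]
grip_width: 0.0
gripper_force: 10.9
```

```bash
python3 -c "
from h import *
save('wrist','w2')
im=save('scene','s2');cv2.imwrite('pics/s2c.png',cv2.resize(im[150:350,200:460,::-1],None,fx=3,fy=3))"; python3 w.py|head -2
```

```text
7.25 [494.1 -32.4  59.8] [-7.89  0.65 22.35] -0.04484357873790283
case xy -55.5 -50.9
```

View pics/s2c.png

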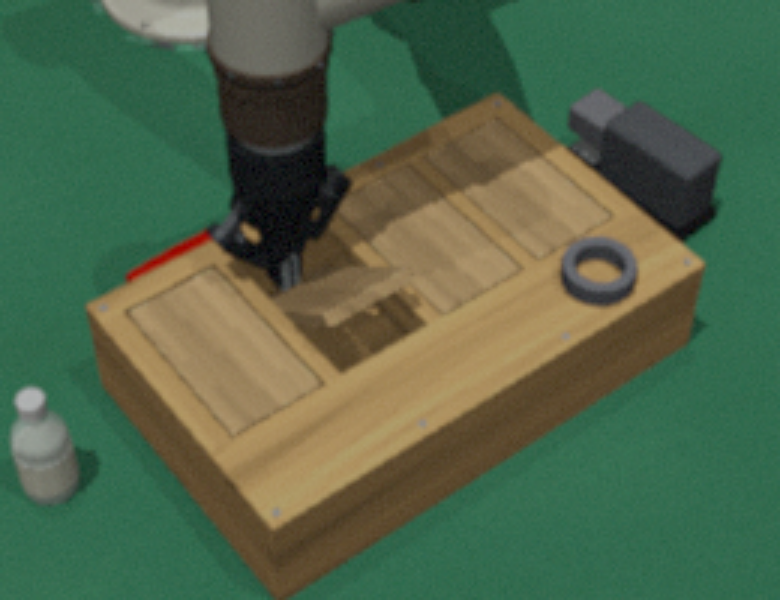

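The panel has reached its stop: the force is rising steeply at z = 60, and the scene crop shows it steeply open. I'll back straight up.

Emit:
{"op": "step_arm", "data": {"plan": [[[0, 0, -0.02, 0, 0, 0, 0], [0, 0, -0.06, 0, 0, 0, 0], [0, 0, -0.1, 0, 0, 0, 0], [0, 0, -0.1, 0, 0, 0, 0], [0, 0, -0.06, 0, 0, 0, 0]]]}}

```text
time_s: 7.75
tool_pos: [495.1, -32.3, 230.8]
eef_rot: [-0.168, 0.986, -0.0, 0.003]
ft_force: [0.3, 0.2, 0.6]
grip_width: 0.2
gripper_force: 0.0
```

Emit:
{"op": "step_arm", "data": {"plan": [[[0.05, 0, -0.05, 0, 0, 0, 0], [0.05, 0, 0, 0, 0, 0, 0], [0, 0, 0, 0, 0, 0, 0], [0, 0, 0, 0, 0, 0, 0]]]}}

```text
time_s: 8.15
tool_pos: [446.5, -49.0, 251.8]
eef_rot: [-0.168, 0.986, 0.0, 0.0]
ft_force: [-0.8, 0.6, 0.5]
grip_width: -0.4
gripper_force: 0.0
```

```bash
python3 -c "
from h import *
im=save('scene','s3');cv2.imwrite('pics/s3c.png',cv2.resize(im[150:350,200:460,::-1],None,fx=3,fy=3))"; python3 w.py|head -2
```

```text
8.2 [446.9 -48.9 251.6] [-0.36 -0.45 -0.82] -0.2077668110389566
case xy -105.5 -50.5
```

View pics/s3c.png

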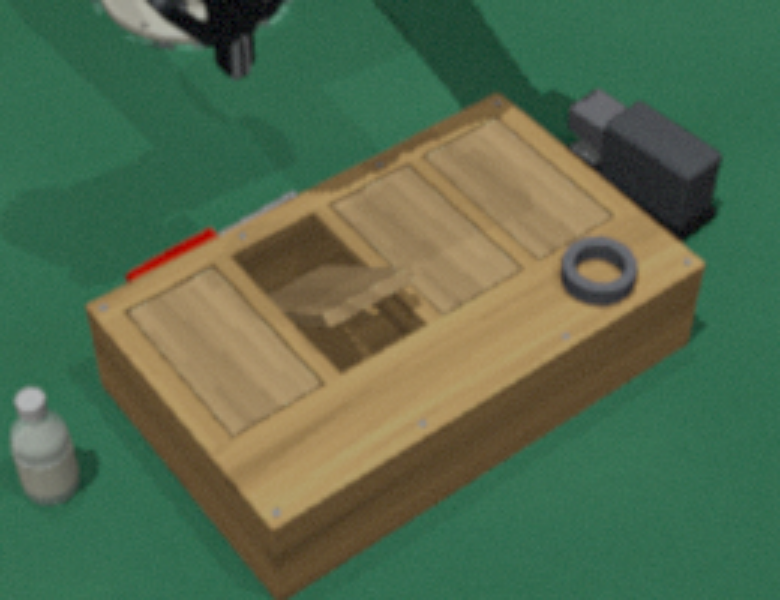

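Panel 3, around (340,290) in this crop, stays wide open with the arm clear. The tape, stapler, bottle and screwdriver look undisturbed.

```bash
python3 -c "
from plant import env
print(env.finish_job())"
```

```text
the job is handed in; nothing more can be done
None
```

Panel 3 was the free one: I pushed its near end down to the stop and left it standing open, with the arm clear and the job handed in. Panel 4 did not give at a 14 N press, panels 1 and 2 were not pressed, and the tape, stapler, bottle and screwdriver were not touched.

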